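Open the full topping jar in its caddy and keep hold of the cap

ROBOT

A 6-joint arm with a two-finger parallel gripper is mounted at the origin on a cart in front of the work surface, level with it; the furniture and walls round the work are solid. World frame = base frame: x ahead of the robot, y to its left, z up, the work surface at z = 0. Lengths are in m, angles in rad, forces in N, time in s.
With the tool pointing down it reaches from about 0.35 to 0.975 m from the base axis. Payload 7.1 kg.
Tool frame: the origin (TCP) lies at the very end of the fingers, on their centre line; the grasp point (between the pads) lies 19 mm behind it (grip_point_offset is the distance from the TCP to the grasp point, in m); z points along the fingers, y is the line along which they close (so a half turn about z gives the same grasp; the last joint's range is limited). The gripper opens to 88 mm and grips with 3 to 60 N. Pads are 20 mm wide; open, the fingers measure 115 mm over their backs; the gripper's body (75 mm by 178 mm) begins 61 mm behind the grasp point.
Start: joints at [-1.324, 0.423, 1.63, -0, 1.089, -0.019], TCP at [0.164, -0.603, 0.223] pointing down, gripper open.
Joint ranges: [-3, 3], [-0.9, 2.11], [0.09, 2.58], [-1.31, 4.45], [0.11, 2.69], [-2.54, 2.54]. Speed limits (rad/s): [2.39, 2.39, 3.01, 3.14, 3.14, 3.14].

INTERFACE

Orientations are given as [roll, pitch, yaw] about the fixed x, y, z axes, in that order (R = Rz(yaw) Ry(pitch) Rx(roll)).
In Python, from plant import * gives the robot as it stands.
- The arm moves only by the shell command python3 -m pendant 'ROWS'. ROWS is JSON, a list of rows, each a list of 5 numbers: the shift along the tool's x, y, z in mm, then the turn about the tool's z in rad, then the opening, from 0 (shut) to 1 (fully open). A call has exactly 10 rows; each row is the pose to reach, as a shift and turn from the pose commanded when the call began, along the tool's axes at that moment; what a row does not reach only later rows make up. A row lasts 1/8 s, in which the tool goes at most 62.5 mm and 10.7 degrees, less where a joint would pass 70% of its speed; a pose out of reach is approached as far as the arm can. A call with a gripper value outside its range is refused whole. The fingers move at their own pace and stop on an object; the grip force is fixed at half the most. Time passes only in rows, so rows that repeat a pose let the fingers close, or fill a call up. It gives the time, the measured TCP pose, the force, the opening and the grip force at its end, in the units of the state.
- sense(): the state, without advancing time (a new reading comes with each control period).
- capture(name): name is "scene" or "side" or "wrist"; returns the picture (480x640x3 uint8, red, green, blue); there is no depth.
- camera_params(name): a dict with "K" (3x3 intrinsics, pixels), "D" ([k1, k2, p1, p2, k3] as OpenCV has them; the pictures are not rectified), "eye" and "rotation" of the camera in the world; the wrist camera has in their place "hand_eye" (4x4, takes a point from camera to tool coordinates, whose origin is the TCP and whose axes are the flange's). Camera axes: x right, y down, z forward; pixel columns grow to the right and rows downward; lengths in m; the calibration is good to about 2 mm. A picture is of the moment at which its call begins: read the wrist's pose just before it. camera_params takes no time and is no camera call.
- hand_in(): hands the job in; it is judged then, once.
Trained networks look in the newest picture that a camera, given by its name, has taken for a name from the list of things; names that differ only in an ending like _2 or _b are one class to them, and where a whole thing is asked for, a point or a joint stands for the part that bears it (a point fixed in the world has none). Each returns a list of dicts, best first, with "conf" (0 to 1); they miss things now and then, are a little off and sometimes report something else, mostly with a low value. They report only what shows in the picture. A call takes as long as a camera call. They do not tell look-alikes from the thing itself.
- recognise(thing, camera): "point" ([x, y, z] in m, in world coordinates, good to about 4 mm: the middle of the surface that is visible of it).
- regions_of(thing, camera): "mask" (480x640 bool, what is visible of it).
The state is a dict: "time_s": time; "joints": joint angles; "qd": joint speeds; "joint_efforts": joint torques, N m; "tcp_pos": TCP position; "eef_rot": TCP orientation; "ft_force": force on the tool from outside, world axes, zero at the start; "torque": the same for the moment, N m; "grip_width": finger opening in m; "finger_force": force on a finger pad.
Only numpy, scipy, OpenCV 4.12 (cv2) and the standard library are available. Lean on these libraries where they do the work, as an engineer would, in place of code of your own. Each camera call takes 0.05 s, during which the arm holds its last target. There are 200 camera calls.

TASK

The two dark square jars look alike, but one is full and the other nearly empty: feel by lifting which is the heavy one, and stand it fully down in the free square well of the wooden caddy, so that the jar cannot turn. Unscrew its tight steel cap until the threads let go, lift the cap clear, and finish while still holding it in the gripper, level, just above the open mouth and touching nothing else. Leave the nearly empty jar upright on the worktop with its cap still screwed on, and do not disturb the other things.

Things in the scene. Friction and masses are not known exactly. Their poses are not given: they have to be found in the camera images.
- jar_1: one of two look-alike square stoneware jars, dark glaze, upright; with cap the full one weighs 0.6 to 0.75 kg, the other 0.25 to 0.33 kg. Body 60 x 60 mm up to 70 mm high (lowest 7 mm tapered to a 54 x 54 mm foot), round shoulder to 84 mm, mouth at 106 mm, cap top at 110 mm. May be lifted by its screwed-on cap. Origin: centre of the underside; x, y along the flat sides
- cap_1: steel screw cap of jar_1, 54 mm across, 24 mm tall, 80 g; origin: centre of its lower edge, 86 to 89 mm above jar_1's when screwed on. Unscrews counter-clockwise from above, rising 2 mm in all; tight (about 0.5 N m). Yaw relative to the jar: 0 to 0.17 rad at the start; from 1.3 rad the threads are free and it lifts straight off; a stop blocks it at 1.5 rad
- jar_2: one of two look-alike square stoneware jars, dark glaze, upright; with cap the full one weighs 0.6 to 0.75 kg, the other 0.25 to 0.33 kg. Body 60 x 60 mm up to 70 mm high (lowest 7 mm tapered to a 54 x 54 mm foot), round shoulder to 84 mm, mouth at 106 mm, cap top at 110 mm. May be lifted by its screwed-on cap. Origin: centre of the underside; x, y along the flat sides
- cap_2: steel screw cap of jar_2, 54 mm across, 24 mm tall, 80 g; origin: centre of its lower edge, 86 to 89 mm above jar_2's when screwed on. Unscrews counter-clockwise from above, rising 2 mm in all; tight (about 0.5 N m). Yaw relative to the jar: 0 to 0.17 rad at the start; from 1.3 rad the threads are free and it lifts straight off; a stop blocks it at 1.5 rad
- caddy: dark wooden jar caddy fixed to the worktop, 92 (x) x 204 (y) x 42 mm high, with two square wells side by side; a 95 mm tall sugar jar is fixed in the well on its -y side, the well on its +y side is free. Origin: centre of the underside
- well (a point): centre of the floor of the free well: 64 x 64 mm, 32 mm deep, its floor 10 mm above the worktop; sides along its x and y
- cocoa_shaker: cocoa shaker with a grey perforated top, 44 mm across, 90 mm tall, loose; origin: centre of the underside; to be left alone
- shot_glass: small clear glass, 47 mm across, 58 mm tall, loose; origin: centre of the underside; to be left alone
- grinder_brush: brush with a wooden handle, 46 x 150 x 20 mm, lying loose near the front edge; to be left alone
- espresso_cup_2: small cup, white outside and blue inside, 58 mm across without its handle, 55 mm tall, loose; to be left alone
- pastry_tongs: steel tongs, 315 x 62 x 35 mm, lying loose to the left of the jars; to be left alone
Things that resemble listed ones, but are neither listed nor needed, are in the scene too. Leave any yellow look-alike of the cap_1 alone. Leave any blue look-alike of the cap_2 alone.

How it is judged:
By the outcome, as a careful person would: the job done as asked, in the order asked, and still so for the second after the job is handed in, while the arm keeps its last pose, push and grip.
It also fails if it takes over 64 s, if anything falls off the work surface, if the arm or the gripper's body presses on something with over 40 N, if the wrist force passes 120 N, or if a joint passes its speed limit or range.

## Working session

There is one attempt and no reset: what is moved stays moved. The work goes in short steps, Python scripts to look and compute and a shell command to move; the robot and the scene stay as the last step left them, time stands still between calls to the robot, and variables do not carry over. Pictures are saved under pics/ and viewed, at most 10 in all, crops included, and the job is handed in when it is done.

```bash
mkdir -p pics; cat > h.py <<'E'
from plant import *
import numpy as np, cv2
def save(n,im): cv2.imwrite('pics/'+n,im[:,:,::-1])
E
python3 - <<'E'
from h import *
s=sense(); print(s)
for c in ['scene','side']:
    im=capture(c); save(c+'0.png',im); np.save(c+'0.npy',im)
    p=camera_params(c); print(c,np.round(p['eye'],3),np.round(p['rotation'],3).tolist(),np.round(p['K'],1).tolist())
    for t in ['jar_1','cap_1','caddy','well','cocoa_shaker','shot_glass','espresso_cup_2','pastry_tongs','grinder_brush']:
        try: print(c,t,[(round(d['conf'],2),np.round(d['point'],3).tolist()) for d in recognise(t,c)])
        except Exception as e: print(t,e)
a=cv2.imread('pics/scene0.png');b=cv2.imread('pics/side0.png')
E
```

```text
{'time_s': 0.0, 'joints': array([-1.32396935e+00,  4.23850100e-01,  1.63069442e+00,  1.95402156e-05,
        1.08860811e+00, -1.89745159e-02]), 'qd': array([ 0.00015686,  0.00050415,  0.0006599 ,  0.00025519, -0.00050601,
       -0.00024857]), 'joint_efforts': array([-9.68530330e-04, -5.44640386e+01, -2.73670185e+01,  6.42460235e-02,
        2.27627921e-02, -1.06994216e-04]), 'tcp_pos': array([ 0.16408385, -0.60249059,  0.22189419]), 'eef_rot': array([-3.14003329e+00, -4.68930358e-05,  2.65792380e-01]), 'ft_force': array([0.37763337, 0.19953814, 0.28957599]), 'torque': array([-0.0056529 ,  0.01719357,  0.05561816]), 'finger_force': 0.0, 'grip_width': 0.08791371555707835}
scene [0.107 0.735 0.97 ] [-2.445, 0.004, -2.605] [[523.7, 0.0, 319.3], [0.0, 523.7, 239.3], [0.0, 0.0, 1.0]]
scene jar_1 [(0.76, [0.489, 0.351, 0.053]), (0.59, [0.513, 0.199, 0.051])]
scene cap_1 [(0.93, [0.386, 0.353, 0.02]), (0.65, [0.426, 0.129, 0.024]), (0.59, [0.524, 0.186, 0.113]), (0.55, [0.501, 0.335, 0.109])]
scene caddy [(0.76, [0.471, -0.061, 0.044]), (0.16, [0.376, 0.156, 0.015])]
scene well [(0.57, [0.4
[... 283 characters left out ...]
.378, 0.157, 0.015])]
side [0.069 1.003 0.767] [-2.169, -0.019, -2.709] [[462.3, 0.0, 318.5], [0.0, 462.3, 237.6], [0.0, 0.0, 1.0]]
side jar_1 [(0.65, [0.489, 0.355, 0.054]), (0.61, [0.511, 0.2, 0.048])]
side cap_1 [(0.84, [0.383, 0.36, 0.026]), (0.8, [0.526, 0.184, 0.11]), (0.7, [0.427, 0.134, 0.021]), (0.61, [0.501, 0.335, 0.108])]
side caddy [(0.9, [0.469, -0.058, 0.043])]
side well [(0.55, [0.469, -0.065, 0.04])]
side cocoa_shaker [(0.69, [0.593, 0.078, 0.075])]
side shot_glass [(0.61, [0.582, 0.01, 0.04])]
side espresso_cup_2 [(0.77, [0.373, -0.292, 0.04])]
side pastry_tongs [(0.92, [0.432, 0.455, 0.014])]
side grinder_brush [(0.79, [0.371, 0.162, 0.015]), (0.36, [0.501, 0.337, 0.109])]
```

View pics/scene0.png

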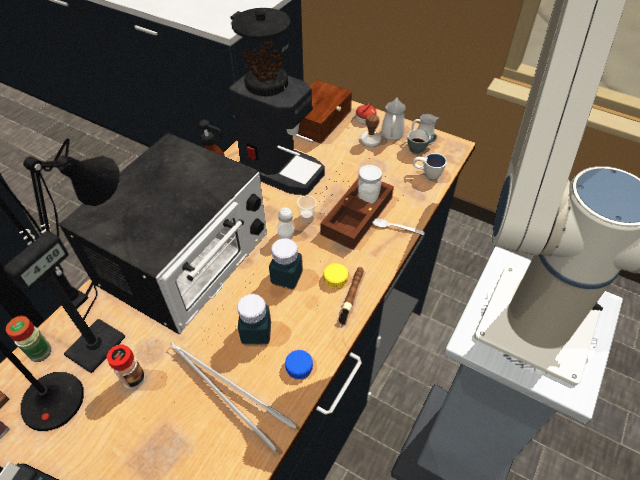

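```bash
python3 - <<'E'
from h import *
p=camera_params('scene');print(p['rotation'],p['D'])
print(camera_params('wrist')['hand_eye'])
im=np.load('scene0.npy')
from scipy.spatial.transform import Rotation as R
rot=np.array(p['rotation']); Rm=rot if rot.shape==(3,3) else R.from_euler('xyz',rot).as_matrix()
for P in [[.526,.185,.11],[.502,.336,.11],[.471,-.061,.044]]:
    c=Rm.T@(np.array(P)-p['eye']); print(cv2.projectPoints(c[None],np.zeros(3),np.zeros(3),np.array(p['K']),np.array(p['D']))[0].ravel())
E
```

```text
[-2.44547205  0.00390961 -2.60521125] [-0.0419865  0.         0.         0.         0.       ]
[[ 3.66176891e-04 -9.61199113e-01 -2.75855272e-01  7.68013706e-02]
 [ 9.99999416e-01  6.32486972e-04 -8.76435084e-04 -2.26489645e-04]
 [ 1.01690349e-03 -2.75854790e-01  9.61198783e-01 -1.62615445e-01]
 [ 0.00000000e+00  0.00000000e+00  0.00000000e+00  1.00000000e+00]]
[283.2170277  250.96910286]
[250.75872773 308.48759134]
[359.45594211 208.67568086]
```

The picture shows the two dark jars with steel caps at (285,262) and (253,320), the caddy at (357,212) with the sugar jar at (370,182) and its free well at (348,220). There are two loose look-alike caps, yellow at (335,275) and blue at (299,364). The oven front is close behind the jars.

The candidates for cap_1/cap_2 are (285,248), (253,304), (335,275) and (299,364). Only the first two are steel and sit on dark jars at z≈0.11, so those are the ones meant. I'll confirm this in a crop, together with the oven edge and the yaws.

```bash
cat >> h.py <<'E'
from scipy.spatial.transform import Rotation as R
def cam(n,s=None):
    p=camera_params(n);K=np.array(p['K']);D=np.array(p['D'],float)
    if n=='wrist':
        T=np.eye(4);T[:3,:3]=R.from_euler('xyz',s['eef_rot']).as_matrix();T[:3,3]=s['tcp_pos'];T=T@np.array(p['hand_eye']);return K,D,T[:3,3],T[:3,:3]
    return K,D,np.array(p['eye']),R.from_euler('xyz',p['rotation']).as_matrix()
def px2w(uv,z,c):
    K,D,e,M=c;q=cv2.undistortPoints(np.float64(uv).reshape(-1,1,2),K,D).reshape(-1,2)
    d=np.c_[q,np.ones(len(q))]@M.T; return e+d*((z-e[2])/d[:,2])[:,None]
def w2px(P,c):
    K,D,e,M=c; return cv2.projectPoints((np.float64(P).reshape(-1,3)-e)@M,np.zeros(3),np.zeros(3),K,D)[0].reshape(-1,2)
E
python3 - <<'E'
from h import *
c=cam('scene')
print('oven base',px2w([[262,236],[183,330]],0.02,c).round(3).tolist())
print('oven top', [px2w([[260,175],[155,282]],z,c).round(3).tolist() for z in (.2,.22,.24)])
print('caddy top front/left corners',px2w([[322,219],[357,226],[357,242],[322,235]],.042,c).round(3).tolist())
im=np.load('scene0.npy')[130:380,180:440]
save('crop0.png',cv2.resize(im,None,fx=2.3,fy=2.3,interpolation=cv2.INTER_CUBIC))
E
```

```text
oven base [[0.638, 0.115, 0.02], [0.634, 0.409, 0.02]]
oven top [[[0.639, 0.094, 0.2], [0.642, 0.421, 0.2]], [[0.625, 0.11, 0.22], [0.628, 0.429, 0.22]], [[0.612, 0.127, 0.24], [0.615, 0.437, 0.24]]]
caddy top front/left corners [[0.533, 0.013, 0.042], [0.451, -0.01, 0.042], [0.427, 0.033, 0.042], [0.508, 0.056, 0.042]]
```

View pics/crop0.png

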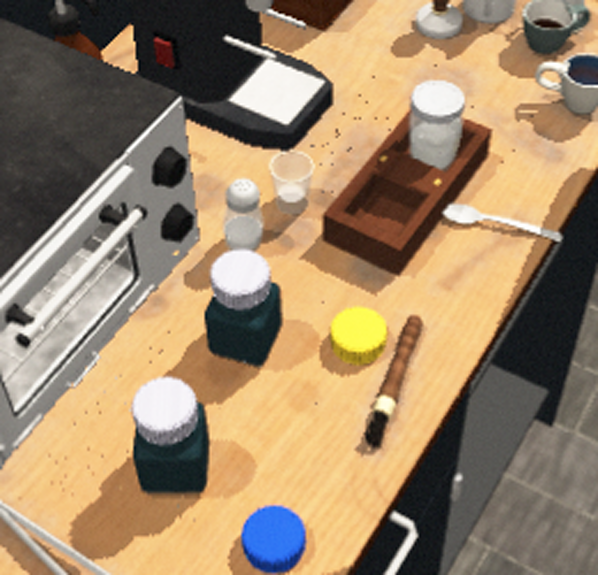

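The crop confirms it: the steel caps are on the dark jars, and the yellow and blue caps lie loose. The oven front is at x≈0.637, so I'll close the fingers along y. Moving first over the caddy.

```bash
python3 -m pendant '[[44,-52,-8,0.03,1],[88,-105,-30,0.06,1],[132,-158,-60,0.1,1],[176,-210,-80,0.13,1],[220,-262,-80,0.16,1],[264,-315,-80,0.2,1],[308,-367,-80,0.23,1],[352,-420,-80,0.266,1],[396,-472,-80,0.266,1],[410,-500,-80,0.266,1]]'
python3 - <<'E'
from h import *
s=sense();im=capture('wrist');np.save('w1.npy',im);save('w1.png',im);np.save('w1s.npy',s,allow_pickle=True)
print(s['time_s'],s['tcp_pos'],s['eef_rot'],s['joints'])
E
```

```text
time_s: 2.25
tcp_pos: [0.4176, -0.042, 0.3031]
eef_rot: [3.141, -0.001, -0.0]
ft_force: [1.9, -0.7, -0.6]
grip_width: 0.0877
finger_force: 0.0
2.25 [ 0.41763227 -0.04200962  0.30310503] [ 3.14133350e+00 -1.49505417e-03 -2.13362858e-04] [-1.28558986e-01  7.54329274e-03  1.96932576e+00 -7.15188435e-05
  1.16320768e+00  1.44247920e+00]
```

View pics/w1.png

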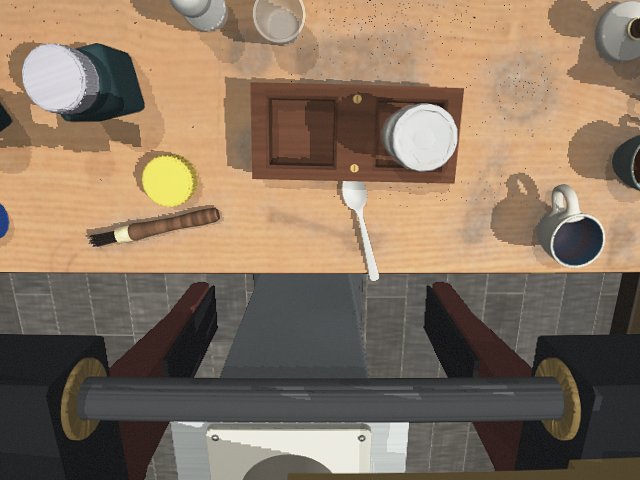

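The wrist view shows the caddy with outer corners at about (251,83), (463,88), (456,184), (251,180), the free well at (270–337, 97–168), and jar A at (75,80).

```bash
python3 - <<'E'
from h import *
s=np.load('w1s.npy',allow_pickle=True).item();c=cam('wrist',s);im=np.load('w1.npy')
# refine: caddy mask by network
r=regions_of('caddy','wrist')[0];m=r['mask'].astype(np.uint8)
print(r['conf'],cv2.boundingRect(m))
print('outer',px2w([[251,83],[463,88],[456,184],[251,180]],.042,c).round(4).tolist())
print('well',px2w([[270,97],[337,99],[335,168],[271,163]],.042,c).round(4).tolist())
print('jarfoot',px2w([[144,106],[66,122]],.0,c).round(4).tolist())
for t in ['jar_1','cap_1']: print(t,[(round(d['conf'],2),np.round(d['point'],4).tolist()) for d in recognise(t,'wrist')])
save('c2.png',cv2.resize(im[60:210,0:480],None,fx=1.66,fy=3,interpolation=cv2.INTER_CUBIC))
cr=im[60:210,220:480];save('c2.png',cv2.resize(cr,None,fx=3,fy=3,interpolation=cv2.INTER_CUBIC))
E
```

```text
0.64 (250, 82, 213, 101)
outer [[0.5288, 0.0248, 0.042], [0.5248, -0.1778, 0.042], [0.4325, -0.1785, 0.042], [0.4362, 0.0285, 0.042]]
well [[0.5159, 0.007, 0.042], [0.514, -0.0572, 0.042], [0.4482, -0.0558, 0.042], [0.4531, 0.0079, 0.042]]
jarfoot [[0.51, 0.1468, 0.0], [0.4947, 0.235, 0.0]]
jar_1 [(0.79, [0.5265, 0.1455, 0.0664]), (0.77, [0.4985, 0.29, 0.0136])]
cap_1 [(0.94, [0.433, 0.1193, 0.0256]), (0.9, [0.5292, 0.1684, 0.1113]), (0.49, [0.3816, 0.3198, 0.0048])]
```

View pics/c2.png

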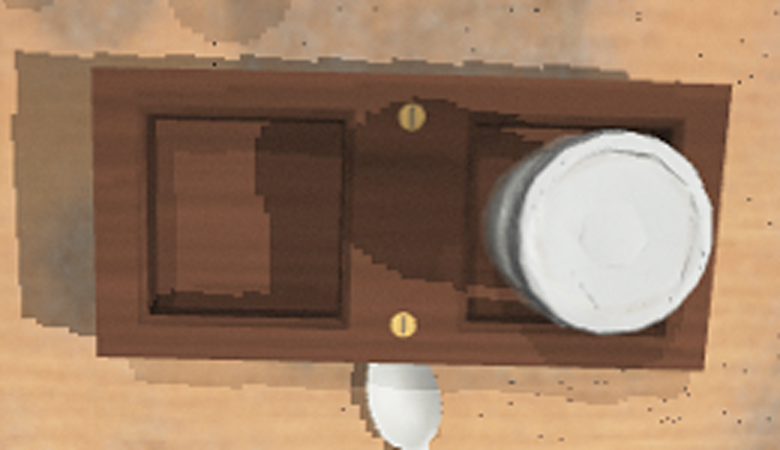

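The crop has corners at full-picture pixels (250.7,82.7), (464,88.3), (454.7,183.3), (252.3,178.7). The well's inner rim runs from about (270,98) to (334,166). I'll fit the caddy rectangle and plan the approach to jar A.

```bash
python3 - <<'E'
from h import *
from scipy.optimize import least_squares
s=np.load('w1s.npy',allow_pickle=True).item();c=cam('wrist',s)
uv=np.array([[250.7,82.7],[464,88.3],[454.7,183.3],[252.3,178.7]])
W=px2w(uv,.042,c)[:,:2]
L=np.array([[46,102],[46,-102],[-46,-102],[-46,102]])/1000
def P(p,L): a=p[2];return L@np.array([[np.cos(a),np.sin(a)],[-np.sin(a),np.cos(a)]])+p[:2]
r=least_squares(lambda p:(P(p,L)-W).ravel(),[.48,-.08,0]);print(r.x,(r.fun*1000).round(1))
V=px2w([[270,98.3],[335,100],[334.3,166],[270.7,164.3]],.041,c)[:,:2];print(V.round(4).tolist())
w=V.mean(0)
L2=np.array([[32,32],[32,-32],[-32,-32],[-32,32]])/1000
q=least_squares(lambda p:(P(p,L2)-V).ravel(),[.48,-.02,0]);print('well',q.x,(q.fun*1000).round(1))
print('well in caddy',R.from_euler('z',-r.x[2]).apply([*(q.x[:2]-r.x[:2]),0]))
E
```

```text
[ 0.48108444 -0.07592896 -0.02148693] [ 0.2  0.   0.3 -0.1 -0.3  0.2 -0.3 -0.1]
[[0.5148, 0.0072], [0.5131, -0.0553], [0.45, -0.0552], [0.4518, 0.0083]]
well [ 0.48242849 -0.02374284 -0.01850313] [ 0.2  0.5  0.7 -1.  -0.2  0.  -0.7  0.5]
well in caddy [0.0002225  0.05220295 0.        ]
```

```bash
python3 -m pendant '[[15,-55,5,0,1],[30,-110,10,0,1],[45,-165,15,0,1],[62,-220,20,0,1],[62,-272,23,0,1],[62,-272,23,0,1],[62,-272,23,0,1],[62,-272,23,0,1],[62,-272,23,0,1],[62,-272,23,0,1]]'
python3 - <<'E'
from h import *
s=sense();im=capture('wrist');np.save('w2.npy',im);save('w2.png',im);np.save('w2s.npy',s,allow_pickle=True)
print(s['tcp_pos'],s['eef_rot'],s['ft_force']);c=cam('wrist',s)
for d in regions_of('cap_1','wrist'):
    m=d['mask'].astype(np.uint8);k=max(cv2.findContours(m,0,1)[0],key=cv2.contourArea);e=cv2.fitEllipse(k)
    print(round(d['conf'],2),np.round(e[0],1),np.round(e[1],1),px2w([e[0]],.11,c).round(4))
for d in regions_of('jar_1','wrist'): print('jar',round(d['conf'],2),cv2.boundingRect(d['mask'].astype(np.uint8)))
E
```

```text
time_s: 3.7
tcp_pos: [0.4791, 0.2273, 0.2798]
eef_rot: [-3.141, -0.0, -0.001]
ft_force: [-0.3, -0.1, -0.3]
grip_width: 0.0878
finger_force: 0.0
[0.47905463 0.22731866 0.27982985] [-3.14148238e+00 -3.24391257e-04 -1.28274602e-03] [-0.27474034 -0.11982421 -0.28426067]
0.96 [386.1 153.9] [69.6 70.1] [[0.5302 0.177  0.11  ]]
0.81 [421.3 240.2] [52.3 54.1] [[0.4605 0.1452 0.11  ]]
0.58 [196.8 182.3] [68.5 71.8] [[0.5084 0.3261 0.11  ]]
0.55 [212.4 275.6] [45.1 52. ] [[0.4295 0.3192 0.11  ]]
jar 0.78 (339, 111, 71, 79)
jar 0.58 (194, 133, 65, 72)
```

View pics/w2.png

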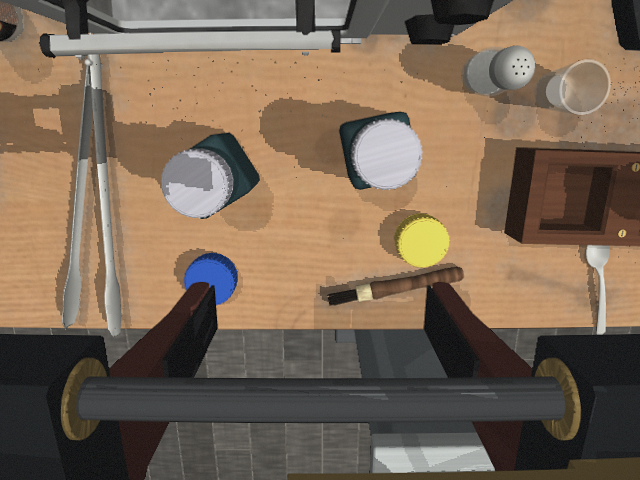

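The view shows jar A's cap at (386,154) with yaw about +0.18, and jar B's cap at (197,182) with yaw about +0.6. Yellow is at (421,240), blue at (212,276), and the oven handle is along the top. Descending on jar A's cap.

```bash
python3 -m pendant '[[30,30,30,0,1],[50,49,80,0,1],[50,49,120,0,1],[50,49,145,0,1],[50,49,165,0,1],[50,49,180,0,1],[50,49,190,0,1],[50,49,194,0,1],[50,49,194,0,1],[50,49,194,0,1]]'
python3 - <<'E'
from h import *
s=np.load('w2s.npy',allow_pickle=True).item();c=cam('wrist',s);im=np.load('w2.npy')
def corners(uv,z=.068):
    W=px2w(uv,z,c)[:,:2]; return W
for n,L in {'A':[[341,124],[404,112],[352,188]],'B':[[229,134],[259,178],[205,217]]}.items():
    W=corners(L)
    if n=='A': v1=W[1]-W[0];v2=W[2]-W[0]
    else: v1=W[1]-W[0];v2=W[2]-W[1]
    print(n,[np.degrees(np.arctan2(v[1],v[0])).round(1) for v in(v1,v2)],[np.linalg.norm(v).round(4) for v in (v1,v2)])
cr=im[90:240,140:440];save('c3.png',cv2.resize(cr,None,fx=2.6,fy=2.6,interpolation=cv2.INTER_CUBIC))
im=capture('side');save('side1.png',im);print(sense()['joints'].round(3))
E
```

```text
time_s: 5.1
tcp_pos: [0.5294, 0.1792, 0.0862]
eef_rot: [-3.141, -0.001, -0.0]
ft_force: [1.0, -0.4, 0.2]
grip_width: 0.088
finger_force: 0.0
A [np.float64(-79.4), np.float64(-169.3)] [np.float64(0.0547), np.float64(0.0563)]
B [np.float64(-147.2), np.float64(124.8)] [np.float64(0.0454), np.float64(0.0619)]
[0.305 0.521 1.86  0.    0.759 1.876]
```

View pics/c3.png

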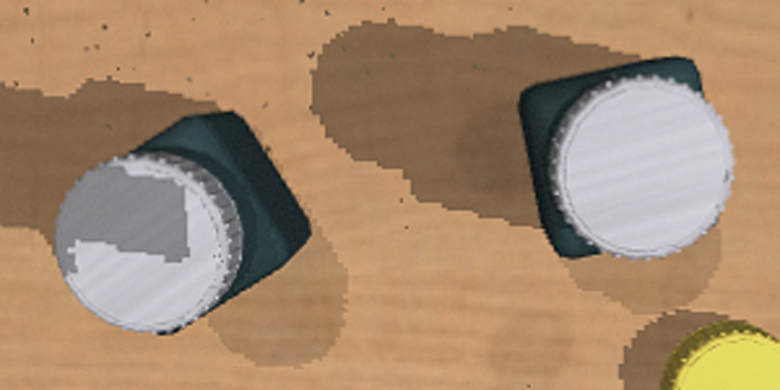

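Jar A is at about +10.6° and jar B at about +33.5°. Closing on the cap and lifting A.

```bash
python3 -m pendant '[[0,0,0,0,0],[0,0,0,0,0],[0,0,0,0,0],[0,0,0,0,0],[0,0,0,0,0],[0,0,-5,0,0],[0,0,-15,0,0],[0,0,-25,0,0],[0,0,-30,0,0],[0,0,-30,0,0]]'
python3 - <<'E'
from h import *
s=sense();print(s['ft_force'],s['torque'],s['tcp_pos'])
for i in range(3):
    im=capture('side');s=sense();print(s['ft_force'].round(2))
save('side2.png',im)
E
```

```text
time_s: 6.4
tcp_pos: [0.5292, 0.1791, 0.1162]
eef_rot: [-3.141, -0.001, -0.0]
ft_force: [0.7, 0.1, -7.2]
grip_width: 0.0544
finger_force: 30.0
[ 0.66410908  0.14454321 -7.18309679] [ 0.06045345 -0.00316172 -0.00463675] [0.52921119 0.17914689 0.11620334]
[ 0.04  1.42 -5.79]
[ 0.5   0.9  -6.51]
[ 0.   -0.55 -7.19]
```

It reads about 6.7 N (0.68 kg), so jar A is the full one. Carrying it over the well with a turn of +0.206.

```bash
python3 -m pendant '[[0,10,-30,0,0],[-5,30,-60,0.03,0],[-12,60,-70,0.07,0],[-20,95,-70,0.11,0],[-28,130,-70,0.15,0],[-38,165,-70,0.18,0],[-44,190,-70,0.206,0],[-47,203,-70,0.206,0],[-47,203,-70,0.206,0],[-47,203,-70,0.206,0]]'
python3 - <<'E'
from h import *
s=sense();print(s['ft_force'].round(1),s['tcp_pos'].round(4),s['eef_rot'].round(4))
a=capture('scene');b=capture('side');np.save('s3.npy',a)
A=cv2.resize(a[100:270,260:460],None,fx=2,fy=2,interpolation=cv2.INTER_CUBIC)
c=cam('side');u=w2px([[.482,-.024,.1]],c)[0].astype(int);print(u)
B=b[max(u[1]-85,0):u[1]+85,max(u[0]-100,0):u[0]+100]
B=cv2.resize(B,(A.shape[1],A.shape[0]),interpolation=cv2.INTER_CUBIC)
save('p3.png',np.hstack([A,B]))
E
```

```text
time_s: 7.8
tcp_pos: [0.4822, -0.0234, 0.1856]
eef_rot: [-3.141, -0.0, -0.206]
ft_force: [0.2, -0.2, -7.0]
grip_width: 0.0541
finger_force: 30.0
[ 0.2 -0.2 -7. ] [ 0.4822 -0.0234  0.1856] [-3.1413e+00 -1.0000e-04 -2.0570e-01]
[334 212]
```

View pics/p3.png

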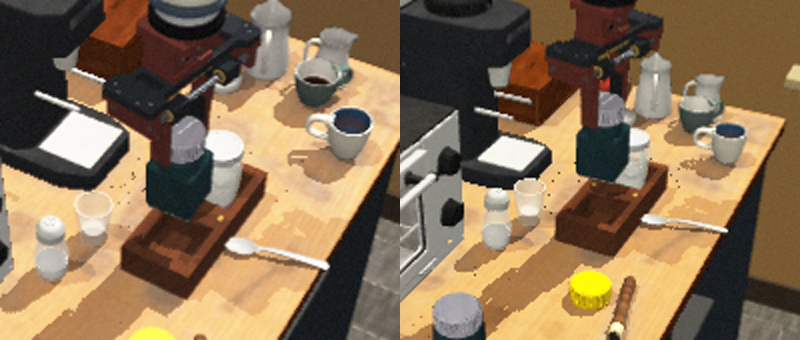

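The jar hangs over the free well, with its sides looking parallel to the caddy's. Lowering the foot just into the mouth and checking force.

```bash
python3 -m pendant '[[0,0,20,0,0],[0,0,40,0,0],[0,0,48,0,0],[0,0,53,0,0],[0,0,57,0,0],[0,0,60,0,0],[0,0,63,0,0],[0,0,66,0,0],[0,0,68,0,0],[0,0,68,0,0]]'
python3 - <<'E'
from h import *
for i in range(3):
    b=capture('side');s=sense();print(s['ft_force'].round(1),s['torque'].round(2),s['tcp_pos'].round(4))
E
```

```text
time_s: 9.15
tcp_pos: [0.4822, -0.0235, 0.1178]
eef_rot: [-3.14, -0.0, -0.207]
ft_force: [0.8, 4.7, -4.6]
grip_width: 0.0543
finger_force: 30.0
[ 0.6  5.3 -4.5] [ 1.28 -0.13 -0.09] [ 0.4821 -0.0235  0.1177]
[ 1.   5.5 -4. ] [ 1.3  -0.12 -0.13] [ 0.4821 -0.0235  0.1177]
[ 1.3  4.7 -5. ] [ 1.29 -0.16 -0.07] [ 0.4821 -0.0234  0.1177]
```

Light contact, with the wall pushing toward +y. Shifting about 1.5 mm in +y and going down further.

```bash
python3 -m pendant '[[-0.3,-1.5,0,0,0],[-0.3,-1.5,0,0,0],[-0.3,-1.5,2,0,0],[-0.3,-1.5,4,0,0],[-0.3,-1.5,6,0,0],[-0.3,-1.5,8,0,0],[-0.3,-1.5,10,0,0],[-0.3,-1.5,12,0,0],[-0.3,-1.5,12,0,0],[-0.3,-1.5,12,0,0]]'
python3 - <<'E'
from h import *
for i in range(3):
    b=capture('side');s=sense();print(s['ft_force'].round(1),s['torque'].round(2),s['tcp_pos'].round(4))
E
```

```text
time_s: 10.55
tcp_pos: [0.4816, -0.0225, 0.1054]
eef_rot: [3.141, 0.001, -0.206]
ft_force: [-0.6, 2.1, -7.8]
grip_width: 0.0541
finger_force: 30.0
[-0.5  2.7 -7.7] [ 0.46 -0.   -0.05] [ 0.4816 -0.0225  0.1055]
[-0.2  1.5 -7.4] [ 0.48 -0.04 -0.03] [ 0.4817 -0.0225  0.1055]
[ 0.3  1.6 -7.3] [ 0.52 -0.01 -0.04] [ 0.4817 -0.0225  0.1055]
```

```bash
python3 -m pendant '[[-0.2,-0.7,0,0,0],[-0.2,-0.7,2,0,0],[-0.2,-0.7,4,0,0],[-0.2,-0.7,6,0,0],[-0.2,-0.7,8,0,0],[-0.2,-0.7,9,0,0],[-0.2,-0.7,9.5,0,0],[-0.2,-0.7,10,0,0],[-0.2,-0.7,10,0,0],[-0.2,-0.7,10,0,0]]'
python3 - <<'E'
from h import *
for i in range(3):
    b=capture('side');s=sense();print(s['ft_force'].round(1),s['torque'].round(2),s['tcp_pos'].round(4),s['joints'].round(2))
E
```

```text
time_s: 11.95
tcp_pos: [0.4819, -0.0218, 0.0957]
eef_rot: [-3.142, -0.0, -0.206]
ft_force: [-0.1, -0.2, -5.5]
grip_width: 0.0539
finger_force: 30.0
[-0.  -0.7 -4.7] [-0.02  0.04 -0.01] [ 0.4819 -0.0218  0.0957] [-0.07  0.42  2.02 -0.    0.7   1.71]
[-0.9 -0.4 -4.7] [-0.08  0.05  0.01] [ 0.4819 -0.0218  0.0957] [-0.07  0.42  2.02 -0.    0.7   1.71]
[-0.2 -0.1 -4. ] [ 0.03  0.03 -0.02] [ 0.4819 -0.0218  0.0957] [-0.07  0.42  2.02 -0.    0.7   1.71]
```

The jar is on the floor. Now pressing slightly and starting to unscrew, counter-clockwise (negative turn), following the rise.

```bash
python3 -m pendant '[[0,0,0.5,0,0],[0,0,0.7,0,0],[0,0,0.6,-0.1,0],[0,0,0.4,-0.22,0],[0,0,0.2,-0.34,0],[0,0,0,-0.46,0],[0,0,-0.2,-0.58,0],[0,0,-0.4,-0.7,0],[0,0,-0.6,-0.8,0],[0,0,-0.6,-0.8,0]]'
python3 - <<'E'
from h import *
s=sense();a=capture('scene');c=cam('scene')
save('p5.png',cv2.resize(a[100:270,260:460],None,fx=3.5,fy=3.5,interpolation=cv2.INTER_CUBIC))
for i in range(2):
    print(s['ft_force'].round(1),s['torque'].round(2),s['tcp_pos'].round(4),s['eef_rot'].round(3));b=capture('side');s=sense()
E
```

```text
time_s: 13.35
tcp_pos: [0.482, -0.0217, 0.0964]
eef_rot: [3.142, -0.0, 0.593]
ft_force: [-0.8, 0.3, 2.2]
grip_width: 0.0539
finger_force: 30.0
[-0.8  0.3  2.2] [0.08 0.43 0.06] [ 0.482  -0.0217  0.0964] [ 3.142 -0.     0.593]
[-0.9 -0.   2.5] [0.1  0.35 0.04] [ 0.4819 -0.0217  0.0964] [ 3.142 -0.     0.592]
```

View pics/p5.png

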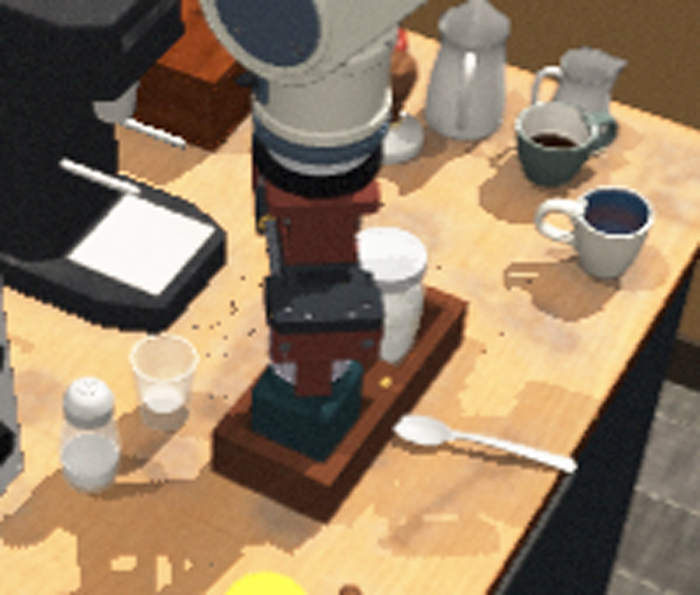

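The jar is seated squarely in the well and has not turned. Continuing the turn to about 1.3 rad in total.

```bash
python3 -m pendant '[[0,0,-0.1,-0.05,0],[0,0,-0.2,-0.1,0],[0,0,-0.3,-0.15,0],[0,0,-0.4,-0.2,0],[0,0,-0.5,-0.25,0],[0,0,-0.6,-0.3,0],[0,0,-0.7,-0.35,0],[0,0,-0.8,-0.4,0],[0,0,-0.9,-0.45,0],[0,0,-1,-0.5,0]]'
python3 - <<'E'
from h import *
for i in range(3):
    s=sense();print(s['ft_force'].round(1),s['torque'].round(2),s['tcp_pos'].round(4),s['eef_rot'].round(3));b=capture('side')
E
```

```text
time_s: 14.75
tcp_pos: [0.4821, -0.0217, 0.0971]
eef_rot: [3.141, -0.0, 1.094]
ft_force: [0.3, 0.1, -0.5]
grip_width: 0.0537
finger_force: 30.0
[ 0.3  0.1 -0.5] [-0.   -0.04  0.01] [ 0.4821 -0.0217  0.0971] [ 3.141 -0.     1.094]
[ 0.2 -0.1 -0.5] [-0.02 -0.07  0.01] [ 0.4821 -0.0217  0.0971] [ 3.141 -0.     1.096]
[ 0.5 -0.4 -1.1] [-0.06 -0.06 -0.01] [ 0.482  -0.0217  0.0971] [ 3.141 -0.     1.093]
```

Torque has gone to zero. A little further, then a small lift to test.

```bash
python3 -m pendant '[[0,0,-0.1,-0.03,0],[0,0,-0.2,-0.06,0],[0,0,-0.2,-0.08,0],[0,0,-0.2,-0.08,0],[0,0,-0.5,-0.08,0],[0,0,-1,-0.08,0],[0,0,-1.5,-0.08,0],[0,0,-2,-0.08,0],[0,0,-2.5,-0.08,0],[0,0,-2.5,-0.08,0]]'
python3 - <<'E'
from h import *
for i in range(3):
    s=sense();print(s['ft_force'].round(1),s['torque'].round(2),s['tcp_pos'].round(4),s['eef_rot'].round(3));b=capture('side')
E
```

```text
time_s: 16.15
tcp_pos: [0.4819, -0.0217, 0.0998]
eef_rot: [3.142, -0.0, 1.174]
ft_force: [-0.4, -0.1, -0.6]
grip_width: 0.0541
finger_force: 30.0
[-0.4 -0.1 -0.6] [-0.04 -0.05 -0.  ] [ 0.4819 -0.0217  0.0998] [ 3.142 -0.     1.174]
[-1.3  0.1 -1.5] [ 0.01 -0.05  0.03] [ 0.4818 -0.0217  0.0997] [ 3.142 -0.     1.174]
[ 0.8 -0.4 -0.6] [ 0.   -0.05 -0.02] [ 0.4818 -0.0217  0.0997] [-3.142 -0.     1.174]
```

Only the cap's weight (about 0.8 N) is on the gripper, so the threads are free. Lifting clear: mouth at z≈0.116, cap edge to about 0.128.

```bash
python3 -m pendant '[[0,0,-3,0,0],[0,0,-7,0,0],[0,0,-11,0,0],[0,0,-15,0,0],[0,0,-19,0,0],[0,0,-23,0,0],[0,0,-26,0,0],[0,0,-27,0,0],[0,0,-27,0,0],[0,0,-27,0,0]]'
python3 - <<'E'
from h import *
a=capture('scene');s=sense();print(s['ft_force'].round(1),s['tcp_pos'].round(4),s['eef_rot'].round(3),s['grip_width'])
b=capture('side')
u=w2px([[.482,-.022,.1]],cam('side'))[0].astype(int)
A=cv2.resize(a[120:270,270:410],(395,423),interpolation=cv2.INTER_CUBIC)
B=cv2.resize(b[u[1]-75:u[1]+75,u[0]-70:u[0]+70],(395,423),interpolation=cv2.INTER_CUBIC)
save('p7.png',np.hstack([A,B]))
print([(round(d['conf'],2),np.round(d['point'],3).tolist()) for d in recognise('jar_2','scene')])
E
```

```text
time_s: 17.55
tcp_pos: [0.4818, -0.0217, 0.1266]
eef_rot: [-3.141, 0.0, 1.174]
ft_force: [0.8, 0.2, -1.1]
grip_width: 0.0538
finger_force: 30.0
[ 1.6 -0.4 -0.9] [ 0.4817 -0.0217  0.1266] [-3.141  0.     1.174] 0.054022680040703645
[(0.98, [0.474, -0.003, 0.075]), (0.87, [0.492, 0.355, 0.056])]
```

View pics/p7.png

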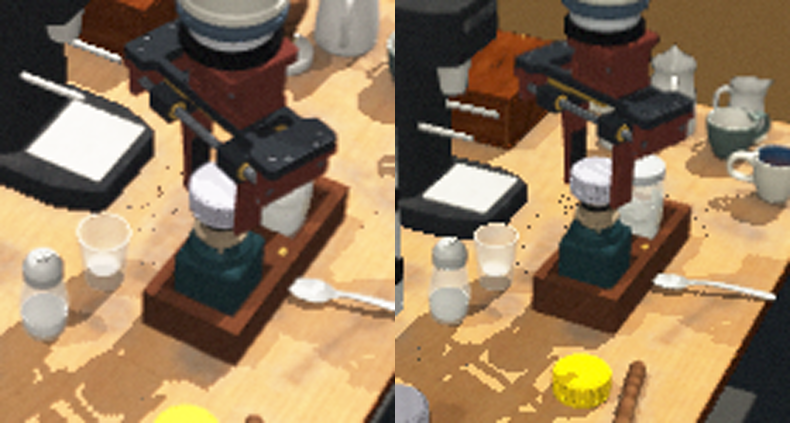

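The neck and open mouth show below the level cap in both views, with the jar seated in the well. The other jar stands untouched. Handing in.

```bash
python3 -c "
from plant import *
print(hand_in())"
```

```text
the job is handed in; nothing more can be done
None
```

The job is handed in: the full jar (the one nearer the caddy, about 0.68 kg when lifted) stands in the free well, and its cap is unscrewed and held level about 12 mm above the open mouth. I never touched the other jar, so it is still upright with its cap on; I judged it the nearly empty one without lifting it. The robot clock read about 17.6 s of the 64 s allowed, and the result of the judging was not shown.

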